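# Take the spatula out of the melting tank

### The arm

A 7-joint arm with a two-finger parallel gripper is mounted at the origin on a cart in front of the work surface, level with it; the furniture and walls round the work are solid. World frame = base frame: x ahead of the robot, y to its left, z up, the work surface at z = 0. Lengths are in mm, angles in degrees, forces in N, time in s.
With the tool pointing down it reaches from about 425 to 925 mm from the base axis. Payload 6.8 kg.
Tool frame: the origin (TCP) lies on the centre line of the jaws, within the pads' length; the fingertips stand 19 mm ahead of it and the grasp point (between the pads) is the TCP (robot.tips_ahead is the distance from the TCP to the fingertips, in mm); z points along the fingers, y is the line along which they close (so a half turn about z gives the same grasp; the last joint's range is limited). The gripper opens to 88 mm and grips with 3 to 60 N. Pads are 20 mm wide; open, the fingers measure 115 mm over their backs; the gripper's body (75 mm by 178 mm) begins 61 mm behind the grasp point.
Start: joints at [57.806, 27.33, 1.283, 89.118, -0.659, 63.558, -4.761], TCP at [295.92, -606.695, 241.664] pointing down, gripper open.
Joint ranges: [-169.35, 169.35], [-19.33, 120.38], [-80.79, 83.38], [13.8, 139.57], [-78.32, 258.32], [9.67, 109.79], [-169.56, 169.56]. Speed limits (degrees/s): [136.94, 136.94, 180, 180, 180, 180, 180].

### API

Orientations are given as a 3x3 rotation matrix whose columns are the frame's x, y, z axes.
In Python, from station import robot gives the robot as it stands.
- The arm moves only by the tool send_rows, never from a script. Its argument "increments" is text: rows parted by semicolons, each of 5 numbers parted by spaces: the opening, from 0 (shut) to 1 (fully open), then the shift along the tool's x, y, z in cm, then the turn about the tool's z in rad. A call has 1 to 10 rows; each row is the pose to reach, as a shift and turn from the pose commanded when the call began, along the tool's axes at that moment; what a row does not reach only later rows make up. A row lasts 1/12 s, in which the tool goes at most 41.7 mm and 7.16 degrees, less where a joint would pass 70% of its speed; a pose out of reach is approached as far as the arm can. A call with a gripper value outside its range is refused whole. The fingers move at their own pace and stop on an object; the grip force is fixed at half the most. Time passes only in rows, so rows that repeat a pose let the fingers close. It gives the time, the measured TCP pose, the force, the opening and the grip force at its end, in the units of the state.
- robot.get_state(): the state, without advancing time (a new reading comes with each control period).
- robot.snapshot(name): name is "side" or "top"; returns a dict with "frame" (420x560x3 uint8, red, green, blue), "z_map" (420x560 float32, mm along the optical axis (not along the pixel's ray), 0 where there is no reading), "fx", "fy", "cx", "cy" (pixels), "k1" (the pictures are not rectified: a ray, as slopes to the right and down, at radius r is drawn at 1 + k1 r^2 times it, then the intrinsics apply), "R" (3x3) and "t" (3): a world point X has camera coordinates R X + t. Camera axes: x right, y down, z forward; pixel columns grow to the right and rows downward; lengths in mm; the calibration is good to about 2 mm. A picture is of the moment at which its call begins.
- robot.close_job(): hands the job in; it is judged then, once.
The state is a dict: "t": time; "joints": joint angles; "qvel": joint speeds; "tau": joint torques, N m; "tool_pos": TCP position; "eef_rot": TCP orientation; "force": force on the tool from outside, world axes, zero at the start; "wrist_torque": the same for the moment, N m; "finger_gap": finger opening in mm; "finger_force": force on a finger pad.
Only numpy, scipy, OpenCV 4.12 (cv2) and the standard library are available. Lean on these libraries where they do the work, as an engineer would, in place of code of your own. Each camera call takes 0.05 s, during which the arm holds its last target. There are 200 camera calls.

### The job

A spatula has been left lying in the melting tank. Lift the lid off the tank's hatch and set it centred and level on the narrow wire rest, let go of it, then draw the spatula out through the hatch handle first, tilting it because it is longer than the opening, without forcing it against the edges. Finish while still holding the spatula still in the gripper, all of it about 5 cm clear above the hatch, with the end of its blade over the opening so that anything on it drops back into the tank; the lid stays on its rest, and the other things on the bench are left where they are.

Things in the scene. Friction and masses are not known exactly. Their poses are not given: they have to be found in the camera images.
- tank: fixed steel melting tank on a grey heated base, 196 (x) by 318 (y), 93 high. Origin on the bench under its middle; z up, long axis y; front face at -x with a brass tap standing 45 out. Pan inside: flat floor at z = 40, 180 (x) by 304 (y). A screwed-down cover, z 87 to 90, hides the pan except at the hatch in its +y (left) part
- hatch (a point): middle of the hatch opening at the top of its lip: (0, 65, 93) in the tank's frame, axes as the tank's. The opening is 140 (x) by 160 (y): in the tank's frame x from -70 to 70, y from -15 to 145; a 4 wide lip round it stands up to z = 93
- lid: loose recessed steel lid, 0.2 to 0.4 kg, covering the hatch at first: flange 160 (x) by 180 (y), 10 above the origin, lying on the hatch lip; below it a flat-bottomed shallow pan 128 (x) by 148 (y) that hangs loosely in the hatch. Origin: centre of the pan's flat underside; z up, axes along the tank's at first
- lid_grip (a point): middle of the lid's black bar handle, 42 above the lid's origin; the bar runs along the lid's y, 104 long, 14 wide (x), 16 high, 31 clear underneath but for two posts at y = -40 and 40
- lid_rest: fixed narrow steel wire rest on the bench to the right of the tank: two round rails of 8 along its y axis, 120 long, 70 apart (x = -35 and 35), their tops at z = 60. Origin on the bench under its middle; z up
- rest_top (a point): middle between the rails at the height of their tops, 60 above the rest's origin
- spatula: lilac spatula, 275 long, 50 to 80 g, flat on the tank's floor, hidden by the lid at first; within 0.1 rad of the tank's long axis, blade to its -y end under the cover, handle under the hatch. Origin: middle of its length, underside; x along it to the blade, z up. Handle x -138 to 21, 18 wide (y), 8 thick; blade x 21 to 138, 50 wide, 9 thick
- spatula_tip (a point): blade end of the spatula: (137, 0, 4) in its frame
- spatula_end (a point): handle end of the spatula: (-137, -1, 4) in its frame
- soap_bar_0: orange soap bar, 54x80x26, lying on the bench left of the tank (mm); leave alone; origin: centre of its underside
- soap_bar_1: second orange soap bar, 54x79x26, beside the first (mm); leave alone; origin: centre of its underside
- balm_tin_0: round metal tin, 74 across, 34 high, on the bench left of the tank (mm); leave alone; origin: centre of its underside
- balm_tin_2: second round metal tin, 74 across, 34 high (mm); leave alone; origin: centre of its underside
- tape_roll: roll of tape, 100 across, 25 high, lying flat left behind the tank (mm); leave alone; origin: centre of its underside
- stamp_0: turned wooden soap stamp, 36 across, 64 high, standing to the right of the lid rest (mm); leave alone; origin: centre of its underside

How it is judged:
By the outcome, as a careful person would: the job done as asked, in the order asked, and still so for the second after the job is handed in, while the arm keeps its last pose, push and grip.
It also fails if it takes over 61 s, if anything falls off the work surface, if the arm or the gripper's body presses on something with over 40 N, if the wrist force passes 120 N, or if a joint passes its speed limit or range.

## Working session

There is one attempt and no reset: what is moved stays moved. The work goes in short steps, Python scripts to look and compute and a tool call to move; the robot and the scene stay as the last step left them, time stands still between calls to the robot, and variables do not carry over. Pictures are saved under pics/ and viewed, at most 10 in all, crops included, and the job is handed in when it is done.

Besides the shell and the picture viewer there is one more tool, called after "Call:" by a JSON object that holds its "api" and its "payload". send_rows: Moves the arm, as the interface text tells. Its arguments: {"type":"object","properties":{"increments":{"type":"string"}},"required":["increments"]}

```bash
ls; mkdir -p pics; cat > h.py <<'E'
import numpy as np, cv2
from station import robot
np.set_printoptions(precision=2,suppress=True)
def snap(n,f=None):
    s=robot.snapshot(n)
    if f: cv2.imwrite('pics/'+f,cv2.cvtColor(np.array(s['frame']),cv2.COLOR_RGB2BGR))
    np.savez('/tmp/'+n+'.npz',**s); return s
def cloud(s):
    K=np.array([[s['fx'],0,s['cx']],[0,s['fy'],s['cy']],[0,0,1.]])
    h,w=s['z_map'].shape
    u,v=np.meshgrid(np.arange(w),np.arange(h))
    p=cv2.undistortPoints(np.stack([u.ravel(),v.ravel()],1).astype(float)[:,None],K,np.array([s['k1'],0,0,0.]))[:,0].reshape(h,w,2)
    z=s['z_map'][...,None]
    c=np.concatenate([p*z,z],2)
    P=(c-np.array(s['t']))@np.array(s['R'])
    P[s['z_map']==0]=np.nan
    return P
E
python3 - <<'E'
from h import *
for n in('top','side'):
    s=snap(n,n+'1.png'); print(n,s['fx'],s['k1'],s['R'],s['t'],-np.array(s['R']).T@np.array(s['t']))
st=robot.get_state();print(st)
E
```

```text
pics
top 405.19128183802167 -0.09868118282424163 [[ 0.01 -1.    0.  ]
 [-0.98 -0.01 -0.21]
 [ 0.21  0.   -0.98]] [ -77.52  502.38 1363.83] [ 201.52  -74.02 1439.56]
side 389.20001835439825 0.033280787869544116 [[ 0.91 -0.41  0.01]
 [-0.19 -0.44 -0.88]
 [ 0.36  0.8  -0.48]] [-479.28  133.26 1140.99] [   47.54 -1048.96   668.39]
{'t': 0.1, 'joints': array([57.81, 27.37,  1.28, 89.17, -0.66, 63.56, -4.76]), 'qvel': array([ 0.03, -0.12, -0.03, -0.13, -0.08,  0.04,  0.02]), 'tau': array([  0.  , -58.41,   1.54, -27.33,  -0.05,   0.01,   0.  ]), 'tool_pos': array([ 295.68, -606.23,  240.81]), 'eef_rot': array([[ 0.9 ,  0.44, -0.  ],
       [ 0.44, -0.9 ,  0.  ],
       [-0.  , -0.  , -1.  ]]), 'force': array([0.88, 0.51, 0.4 ]), 'wrist_torque': array([ 0.02, -0.02,  0.07]), 'finger_force': 0.0, 'finger_gap': 87.91242469231395}
```

View pics/top1.png

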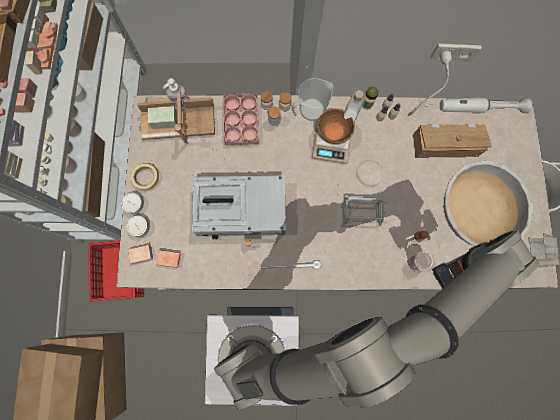

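View pics/side1.png

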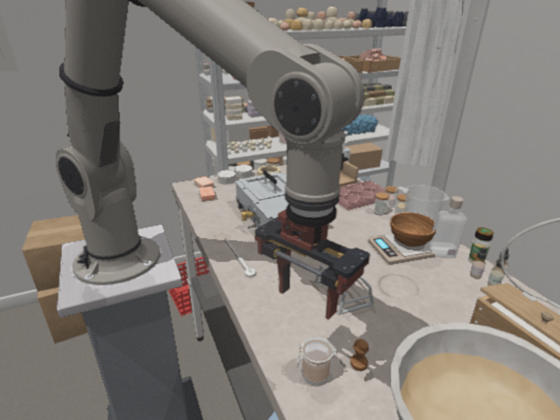

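Top view: the tank spans columns 192–285 and rows 172–236, with the lid bar near (217,200). The wire rest is near (363,209) and the stamp near (420,236). The side view is mostly blocked by the arm. Next I'll measure with the depth map.

```bash
python3 - <<'E'
from h import *
s=dict(np.load('/tmp/top.npz')); P=cloud(s)
np.save('/tmp/P.npy',P)
X,Y,Z=P[...,0],P[...,1],P[...,2]
def rect(m,n):
    p=P[m]; r=cv2.minAreaRect(p[:,:2].astype(np.float32)); print(n,m.sum(),p.mean(0),r,np.percentile(p[:,2],[5,50,95]))
reg=np.zeros(Z.shape,bool); reg[165:242,185:292]=1
rect(reg&(Z>80)&(Z<150),'tank top+lid')
rect(reg&(Z>97)&(Z<112),'flange')
g=np.array(s['frame']).astype(int).sum(2)
rect(reg&(Z>122)&(Z<150),'bar')
reg[:]=0; reg[185:235,335:390]=1
rect(reg&(Z>35)&(Z<80),'rest')
print(Z[180:232:3,338:390:4].round(0).astype(int))
print(Z[176:236:4,190:290:6].round(0).astype(int))
im=np.array(s['frame'])[165:245,185:395,::-1]
cv2.imwrite('pics/c1.png',cv2.resize(im,None,fx=3.8,fy=3.8,interpolation=cv2.INTER_CUBIC))
E
```

```text
tank top+lid 5071 [527.37  48.26  90.02] ((517.8782958984375, 49.708168029785156), (221.7871856689453, 319.97650146484375), 1.328602910041809) [82.53 88.72 97.64]
flange 159 [536.68 115.62  98.43] ((528.1959228515625, 91.31917572021484), (236.38760375976562, 166.4644317626953), 87.17827606201172) [ 97.11  98.   100.69]
bar 139 [529.19 116.43 130.31] ((529.8482666015625, 114.719970703125), (15.058594703674316, 101.02299499511719), 0.9201298952102661) [124.23 130.4  135.6 ]
rest 187 [ 519.52 -392.34   55.93] ((521.5474853515625, -393.0362548828125), (131.1559295654297, 83.09600830078125), 87.71318817138672) [39.84 57.62 62.68]
[[                  -8                   -7                   -5
                     0                   -3                   -1
                     3                   -6                    1
                     0                   -4                    0
                    -1]
 [                  -3                   -3                    6
                    -7                   -5                   -1
                    -4                    6          
[... 5072 characters left out ...]
 [ -6  94  85 133 130 134 133 129  86  93  85  86  87  88  89  83   4]
 [  3  95  85  87  84  83  81  89  84  97  84  89  90  92  88  89   1]
 [  0  94  85  80  85  85  83  85  88  90  83  86  90  87  95  88  -3]
 [ -3  98  81  88  83  86  82  80  83  96  93  86  92  89  87  91  -3]
 [ -5  95  81  89  82  81  86  85  86  91  90  88  84  91  89  87  -4]
 [  1  95  89  89  97  95  90  92  90  96  88  90  87  88  93  88  -4]
 [ -5  95  93  98  99  94  91  98  89  93  90  86  87  93  87  93   0]
 [ -2  88  95  88  86  93  91  90  93  92  90  91  90  93  88  90   3]
 [ -1  62  60  50  54  50  48  47  46  61  65  39  36  39  33  33  -1]]<stdin>:14: RuntimeWarning: invalid value encountered in cast
```

View pics/c1.png

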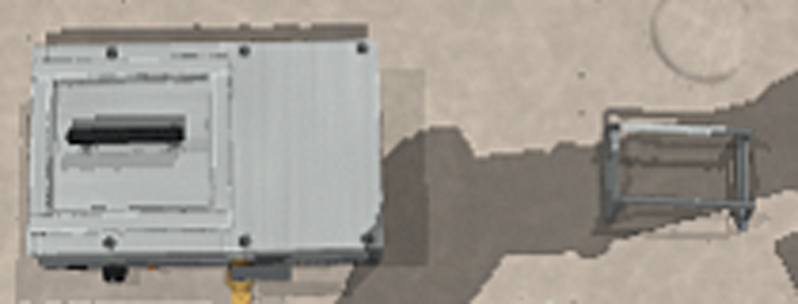

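Enlarged crop: the bar runs (68–185, 131), parallel to the tank's long side. The rails run (612,125)–(745,132) and (612,200)–(750,205). Next I'll fit the yaws.

```bash
cat >> h.py <<'E'
def go(xyz,yaw=0,cmd=None):
    "shift (cm, tool axes) and turn to reach xyz with tool y at yaw deg from world +x, from measured pose"
    st=robot.get_state(); R=np.array(st['eef_rot']); p=np.array(st['tool_pos']) if cmd is None else cmd
    cur=np.degrees(np.arctan2(R[1,1],R[0,1])); d=(yaw-cur+90)%180-90
    print('pos',p,'yaw',cur,'-> shift',R.T@(np.array(xyz)-p)/10,'turn',-np.radians(d), 'F',st['force'],'gap',st['finger_gap'],st['finger_force'],'t',st['t'])
def line(p):
    vx,vy,x,y=cv2.fitLine(p[:,:2].astype(np.float32),cv2.DIST_HUBER,0,.01,.01).ravel(); 
    return np.degrees(np.arctan2(-vx/vy,1)),x,y,p[:,1].min(),p[:,1].max()
E
python3 - <<'E'
from h import *
P=np.load('/tmp/P.npy');X,Y,Z=P[...,0],P[...,1],P[...,2]
reg=np.zeros(Z.shape,bool); reg[165:242,185:292]=1
m=reg&(Z>126)&(Z<142);print('bar yaw,x,y',line(P[m]),P[m].mean(0),X[m].min(),X[m].max())
# tank edge: left/right/back
t=reg&(Z>80)
for lo,hi in((-80,0),(0,60),(60,120),(120,180)):
    a=X[t&(Y>lo)&(Y<hi)&(Z>82)]; print(lo,np.percentile(a,[1,99,99.8]))
for lo,hi in((440,490),(490,540),(540,600)):
    a=Y[t&(X>lo)&(X<hi)]; print(lo,a.min(),a.max())
reg[:]=0; reg[185:235,335:390]=1
r=reg&(Z>45)&(Z<75)
for nm,q in(('far',r&(X>530)),('near',r&(X<510)),('mid',r&(X<=530)&(X>=510))): print(nm,q.sum(),line(P[q]),P[q].mean(0))
go((529.5,115.5,190),0)
E
```

```text
bar yaw,x,y (np.float32(2.0874398), np.float32(529.92615), np.float32(114.859924), np.float64(64.25355689194025), np.float64(164.64529625105075)) [529.62 116.23 131.02] 521.6460402049181 536.6261091944401
-80 [435.15 626.66 630.45]
0 [416.65 625.81 626.66]
60 [434.63 625.26 625.93]
120 [430.95 624.98 626.35]
440 -110.81913862719377 208.41432067202962
490 -110.60688626177935 209.34565598467975
540 -107.11155871720221 208.90043506447606
far 81 (np.float32(-2.3388934), np.float32(557.23346), np.float32(-394.08942), np.float64(-460.04731377230434), np.float64(-330.85752253581944)) [ 557.44 -395.03   57.68]
near 91 (np.float32(-1.8861609), np.float32(487.00076), np.float32(-390.60117), np.float64(-455.4295263065567), np.float64(-326.0285115237833)) [ 487.07 -389.37   57.18]Traceback (most recent call last):
  File "<stdin>", line 13, in <module>
  File "h.py", line 24, in line
    vx,vy,x,y=cv2.fitLine(p[:,:2].astype(np.float32),cv2.DIST_HUBER,0,.01,.01).ravel();
              ~~~~~~~~~~~^^^^^^^^^^^^^^^^^^^^^^^^^^^^^^^^^^^^^^^^^^^^^^^^^^^^^
cv2.error: OpenCV(4.12.0) /io/opencv/modules/imgproc/src/linefit.cpp:50: error: (-215:Assertion failed) count > 0 in function 'fitLine2D_wods'
```

```bash
python3 - <<'E'
from h import *
go((400,-250,240),-32); go((529.5,115,200),1)
E
```

```text
pos [ 295.68 -606.23  240.81] yaw -63.9955840081961 -> shift [ 24.99 -27.44   0.12] turn -0.5584282870414662 F [0.88 0.51 0.4 ] gap 87.91242469231395 0.0 t 0.1
pos [ 295.68 -606.23  240.81] yaw -63.9955840081961 -> shift [ 52.64 -54.56   4.16] turn -1.134386940199595 F [0.88 0.51 0.4 ] gap 87.91242469231395 0.0 t 0.1
```

Call:
{"api": "send_rows", "payload": {"increments": "1 1 -1 0 -0.03; 1 3 -3 0 -0.09; 1 5.5 -5.7 0 -0.15; 1 8 -8.3 0 -0.21; 1 10.5 -11 0 -0.27; 1 13 -13.6 0 -0.33; 1 15.5 -16.2 0 -0.39; 1 18 -18.8 0 -0.45; 1 20.5 -21.3 0 -0.51; 1 23 -23.9 0 -0.57"}}

```text
t: 0.93
tool_pos: [397.9, -289.4, 241.5]
eef_rot: [[0.518, 0.856, -0.0], [0.856, -0.518, -0.0], [-0.0, -0.0, -1.0]]
force: [0.8, -0.1, 0.1]
finger_gap: 88.3
finger_force: 0.0
```

```bash
python3 - <<'E'
from h import *
go((529.5,115,200),1)
E
```

```text
pos [ 397.87 -289.38  241.51] yaw -31.18195294572355 -> shift [41.41 -9.67  4.14] turn -0.5616810386247639 F [ 0.77 -0.08  0.09] gap 88.30653923229046 0.0 t 0.9333
```

Call:
{"api": "send_rows", "payload": {"increments": "1 4 -1 0 -0.06; 1 8 -1.9 0 -0.12; 1 12 -2.8 0.5 -0.18; 1 16 -3.8 1 -0.24; 1 20 -4.7 1.5 -0.3; 1 24 -5.6 2 -0.36; 1 28 -6.6 2.5 -0.42; 1 32 -7.5 3 -0.48; 1 36 -8.4 3.5 -0.54; 1 39 -9.1 4 -0.56"}}

```text
t: 1.77
tool_pos: [523.3, 93.0, 201.4]
eef_rot: [[-0.018, 1.0, 0.0], [1.0, 0.018, 0.001], [0.001, 0.0, -1.0]]
force: [0.8, -0.6, 1.0]
finger_gap: 87.6
finger_force: 0.0
```

```bash
python3 - <<'E'
from h import *
go((529.5,115,127),1)
E
```

```text
pos [523.35  93.01 201.43] yaw 1.0490589840865818 -> shift [2.18 0.65 7.45] turn 0.0008562407999944139 F [ 0.8  -0.58  1.  ] gap 87.5670115993825 0.0 t 1.7667
```

Call:
{"api": "send_rows", "payload": {"increments": "1 1.2 0.4 1.5 0; 1 2.2 0.65 3 0; 1 2.2 0.65 5 0; 1 2.2 0.65 6.5 0; 1 2.2 0.65 7.4 0; 1 2.2 0.65 7.6 0; 0 2.2 0.65 7.6 0; 0 2.2 0.65 7.6 0; 0 2.2 0.65 7.6 0; 0 2.2 0.65 7.6 0"}}

```text
t: 2.6
tool_pos: [529.8, 111.5, 126.6]
eef_rot: [[-0.013, 1.0, 0.002], [1.0, 0.013, 0.0], [0.0, 0.002, -1.0]]
force: [-0.6, -0.5, -0.0]
finger_gap: 64.7
finger_force: 0.0
```

Call:
{"api": "send_rows", "payload": {"increments": "0 0 0 0 0; 0 0 0 0 0; 0 0 0 0 0; 0 0 0 0 0"}}

```text
t: 2.93
tool_pos: [529.3, 111.4, 125.8]
eef_rot: [[-0.013, 1.0, 0.0], [1.0, 0.013, -0.0], [-0.0, 0.0, -1.0]]
force: [0.7, 0.1, 0.1]
finger_gap: 37.6
finger_force: 0.0
```

Call:
{"api": "send_rows", "payload": {"increments": "0 0.35 0 0 0; 0 0.35 0 0 0; 0 0.35 0 0 0; 0 0.35 0 0 0; 0 0.35 0 0 0; 0 0.35 0 0 0; 0 0.35 0 0 0; 0 0.35 0 0 0"}}

```text
t: 3.6
tool_pos: [529.1, 115.2, 125.7]
eef_rot: [[-0.013, 1.0, 0.0], [1.0, 0.013, 0.0], [0.0, 0.0, -1.0]]
force: [0.4, 0.6, -0.3]
finger_gap: 13.4
finger_force: 29.9
```

Call:
{"api": "send_rows", "payload": {"increments": "0 0 0 -0.2 0; 0 0 0 -0.5 0; 0 0 0 -1 0; 0 0 0 -1.5 0; 0 0 0 -2 0; 0 0 0 -2 0"}}

```text
t: 4.1
tool_pos: [529.9, 115.1, 147.0]
eef_rot: [[-0.013, 1.0, 0.002], [1.0, 0.013, 0.0], [0.0, 0.002, -1.0]]
force: [-0.1, -0.1, -1.6]
finger_gap: 14.1
finger_force: 29.9
```

Call:
{"api": "send_rows", "payload": {"increments": "0 0 0 -1.5 0; 0 0 0 -3 0; 0 0 0 -4.5 0; 0 0 0 -5.3 0; 0 -2 0 -5.3 0; 0 -5 0 -5.3 0; 0 -8 0 -5.3 0; 0 -11 0 -5.3 0; 0 -14 0 -5.3 0; 0 -17 0 -5.3 0"}}

```text
t: 4.93
tool_pos: [531.0, -56.5, 198.5]
eef_rot: [[-0.013, 1.0, -0.0], [1.0, 0.013, -0.0], [-0.0, -0.0, -1.0]]
force: [-0.5, -0.3, -1.6]
finger_gap: 13.8
finger_force: 29.9
```

```bash
python3 - <<'E'
from h import *
go((522,-393,200),-2.1)
P=np.load('/tmp/P.npy');m=np.zeros(P.shape[:2],bool);m[225:250,400:440]=1;m&=P[...,2]>35
print(P[m].mean(0),P[m].min(0),P[m].max(0))
E
```

```text
pos [531.02 -56.5  198.54] yaw 0.7501167235390132 -> shift [-33.63  -1.34  -0.14] turn 0.04974392089190882 F [-0.49 -0.3  -1.62] gap 13.826465878029412 29.943761229515076 t 4.9333
[ 430.2  -597.19   57.27] [ 417.01 -610.94   46.8 ] [ 446.13 -585.59   66.17]
```

Call:
{"api": "send_rows", "payload": {"increments": "0 -3 -0.1 0 0; 0 -6.5 -0.3 0 0.01; 0 -10 -0.4 0 0.01; 0 -13.5 -0.5 0 0.02; 0 -17 -0.7 0 0.03; 0 -20.5 -0.8 0 0.03; 0 -24 -1 0 0.04; 0 -27.5 -1.1 0 0.05; 0 -30.5 -1.2 0 0.05; 0 -32 -1.3 0 0.05"}}

```text
t: 5.77
tool_pos: [520.9, -380.3, 198.1]
eef_rot: [[0.042, 0.999, -0.001], [0.999, -0.042, -0.002], [-0.002, -0.001, -1.0]]
force: [0.5, -1.4, -2.2]
finger_gap: 14.2
finger_force: 29.9
```

Call:
{"api": "send_rows", "payload": {"increments": "0 0 0 0 0; 0 0 0 0 0; 0 0 0 0 0"}}

```text
t: 6.02
tool_pos: [523.1, -373.0, 198.4]
eef_rot: [[0.035, 0.999, -0.0], [0.999, -0.035, 0.002], [0.002, -0.0, -1.0]]
force: [0.2, 0.3, -1.9]
finger_gap: 13.7
finger_force: 29.9
```

```bash
python3 - <<'E'
from h import *
go((522,-393,130),-2.1)
s=snap('top','t2.png');P=cloud(s);np.save('/tmp/P.npy',P)
im=np.array(s['frame'])
a=cv2.resize(im[165:245,185:300,::-1],None,fx=5,fy=5,interpolation=cv2.INTER_CUBIC)
cv2.imwrite('pics/c2.png',a)
E
```

```text
pos [ 523.07 -373.02  198.42] yaw -1.9984285019464552 -> shift [-2.01 -0.04  6.84] turn 0.0017727570672173708 F [ 0.2   0.26 -1.9 ] gap 13.673821418261353 29.942496120929718 t 6.0167
```

View pics/c2.png

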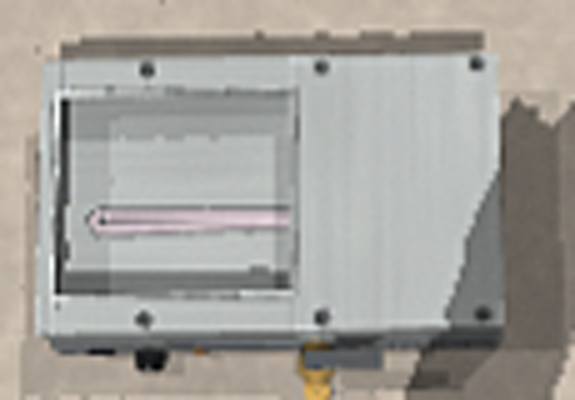

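The hatch is open. The handle end is at crop (92,218), i.e. pixel (203.4,208.6), and the handle runs right at row ~208.5. Placing the lid now.

Call:
{"api": "send_rows", "payload": {"increments": "0 -1 0 0 0; 0 -2 0 1 0; 0 -2 0 2.5 0; 0 -2 0 4 0; 0 -2 0 5.5 0; 0 -2 0 7 0; 0 -2 0 8 0; 0 -2 0 8.7 0; 0 -2 0 8.7 0; 0 -2 0 8.7 0"}}

```text
t: 6.9
tool_pos: [521.9, -395.4, 111.6]
eef_rot: [[0.037, 0.999, -0.0], [0.999, -0.037, 0.0], [0.0, -0.0, -1.0]]
force: [-0.1, 0.1, -1.3]
finger_gap: 13.9
finger_force: 29.9
```

```bash
python3 - <<'E'
from h import *
go((522,-393,103),-2.1)
P=np.load('/tmp/P.npy');s=dict(np.load('/tmp/top.npz'));im=np.array(s['frame']).astype(int)
m=np.zeros(P.shape[:2],bool);m[195:222,190:250]=1
pk=m&(im[...,0]-im[...,1]>10)
p=P[pk]; ok=(p[:,2]>30)&(p[:,2]<65);p=p[ok];print(len(p),line(p),p.mean(0),np.percentile(p[:,2],[5,50,95]))
for y0 in range(70,190,15):
    q=p[abs(p[:,1]-y0)<8]; print(y0,len(q),q[:,0].min() if len(q) else 0,q[:,0].max() if len(q) else 0)
E
```

```text
pos [ 521.85 -395.36  111.6 ] yaw -2.1217813767371574 -> shift [0.24 0.01 0.86] turn -0.0003801567396806091 F [-0.08  0.08 -1.34] gap 13.937567202808681 29.942445158958435 t 6.9
144 (np.float32(1.0807725), np.float32(519.3033), np.float32(107.99526), np.float64(39.93680862689096), np.float64(179.2399758759211)) [518.43 111.35  46.85] [42.97 46.83 50.97]
70 15 513.6530576725656 524.5988069369745
85 18 513.1867180396343 524.6981057388804
100 20 513.3839168595518 524.8237121937171
115 20 512.3310000429883 524.8793470148286
130 15 512.4176945973887 524.312708038396
145 17 509.2183531460063 523.8967185504707
160 20 509.6750333536954 524.0429468959941
175 10 509.4761987620926 524.1729961791161
```

Call:
{"api": "send_rows", "payload": {"increments": "0 0.15 0 0.2 0; 0 0.2 0 0.4 0; 0 0.2 0 0.6 0; 0 0.2 0 0.75 0; 0 0.2 0 0.85 0; 0 0.2 0 0.95 0; 0 0.2 0 0.95 0"}}

```text
t: 7.48
tool_pos: [521.9, -393.2, 102.7]
eef_rot: [[0.037, 0.999, 0.0], [0.999, -0.037, -0.0], [-0.0, 0.0, -1.0]]
force: [-1.2, 0.4, 2.9]
finger_gap: 13.4
finger_force: 29.9
```

Call:
{"api": "send_rows", "payload": {"increments": "0.5 0 0 0 0; 0.5 0 0 0 0; 0.5 0 0 0 0; 0.5 0 0 0 0; 0.5 0 0 -1 0; 0.5 0 0 -3 0; 0.5 0 0 -6 0; 0.5 0 0 -9 0; 0.5 0 0 -12 0; 0.5 0 0 -14 0"}}

```text
t: 8.32
tool_pos: [522.9, -393.5, 246.4]
eef_rot: [[0.037, 0.999, 0.004], [0.999, -0.037, -0.002], [-0.002, 0.004, -1.0]]
force: [0.2, -0.5, 0.3]
finger_gap: 44.0
finger_force: 0.0
```

```bash
python3 - <<'E'
from h import *
go((518.5,150,243),1.5)
E
```

```text
pos [ 522.85 -393.55  246.38] yaw -2.1172680542627513 -> shift [54.3  -2.44  0.22] turn -0.06313323747409393 F [ 0.23 -0.47  0.26] gap 43.96774279697648 0.0 t 8.3167
```

Call:
{"api": "send_rows", "payload": {"increments": "0.5 2 -0.1 0 0; 0.5 5 -0.3 0 -0.01; 0.5 9 -0.5 0 -0.01; 0.5 13 -0.6 0 -0.02; 0.5 17 -0.8 0 -0.02; 0.5 21 -1 0 -0.03; 0.5 25 -1.1 0 -0.03; 0.5 29 -1.3 0 -0.04; 0.5 33 -1.5 0 -0.04; 0.5 37 -1.7 0 -0.05"}}

```text
t: 9.15
tool_pos: [518.4, -20.9, 243.2]
eef_rot: [[-0.013, 1.0, 0.001], [1.0, 0.013, -0.0], [-0.001, 0.001, -1.0]]
force: [0.9, 0.5, -0.9]
finger_gap: 44.0
finger_force: 0.0
```

Call:
{"api": "send_rows", "payload": {"increments": "0.5 4 -0.1 0 0; 0.5 8 -0.3 0 0; 0.5 12 -0.5 0 -0.01; 0.5 15 -0.6 0 -0.01; 0.5 17 -0.7 0 -0.01; 0.5 18 -0.7 0 -0.01; 0.5 18.5 -0.7 0 -0.01; 0.5 18.5 -0.7 0 -0.01; 0.5 18.5 -0.7 0 -0.01"}}

```text
t: 9.9
tool_pos: [509.5, 160.5, 242.2]
eef_rot: [[-0.021, 1.0, -0.0], [1.0, 0.021, -0.001], [-0.001, -0.0, -1.0]]
force: [0.4, -1.1, 0.2]
finger_gap: 43.6
finger_force: 0.0
```

```bash
python3 - <<'E'
from h import *
go((518,163,61),1.5)
s=snap('top')
P=cloud(s);m=np.zeros(P.shape[:2],bool);m[180:235,325:400]=1;Z=P[...,2]
for lo,hi in((55,90),(95,125)):
    p=P[m&(Z>lo)&(Z<hi)];print(len(p),p.mean(0),cv2.minAreaRect(p[:,:2].astype(np.float32)),line(p))
p=P[m&(Z>55)&(Z<85)];A=np.c_[p,np.ones(len(p))];print(np.linalg.lstsq(np.c_[p[:,:2]-[522,-393],np.ones(len(p))],p[:,2],rcond=None)[0])
im=np.array(s['frame'])
cv2.imwrite('pics/c3.png',cv2.resize(im[150:260,180:400,::-1],None,fx=3.6,fy=3.6,interpolation=cv2.INTER_CUBIC))
E
```

```text
pos [509.55 160.55 242.16] yaw 1.2167204636782774 -> shift [ 0.24  0.85 18.12] turn -0.004944160612337031 F [ 0.35 -1.13  0.2 ] gap 43.58885472213929 0.0 t 9.9
2106 [ 523.03 -393.74   65.54] ((523.7784423828125, -394.40924072265625), (178.69631958007812, 161.8319549560547), 87.8969955444336) (np.float32(-39.119926), np.float32(519.88586), np.float32(-397.27313), np.float64(-484.1021801004467), np.float64(-303.58527914105815))
134 [ 522.37 -389.94  107.2 ] ((523.4208374023438, -389.82611083984375), (102.22012329101562, 14.843681335449219), 87.63716888427734) (np.float32(-1.7114995), np.float32(522.11475), np.float32(-389.36658), np.float64(-441.0475523790292), np.float64(-338.60445131728176))
[ 0.   -0.   65.54]
```

View pics/c3.png

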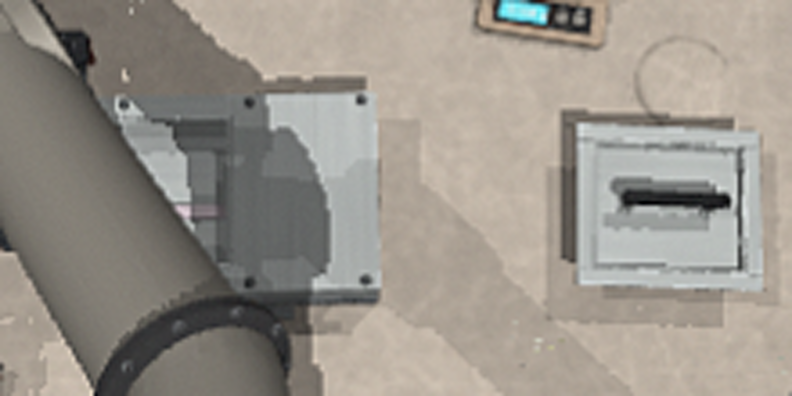

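Lid sits level on the rest, centred within about 2 mm (crop (668,205)). Descending to the handle.

Call:
{"api": "send_rows", "payload": {"increments": "0.5 0.2 0.5 0 0; 0.5 0.2 0.8 1 0; 0.5 0.2 0.8 4 0; 0.5 0.2 0.8 7 0; 0.5 0.2 0.8 10 0; 0.5 0.2 0.8 13 0; 0.5 0.2 0.8 15.5 0; 0.5 0.2 0.8 16.5 0; 0.5 0.2 0.8 16.5 0; 0.5 0.2 0.8 16.5 0"}}

```text
t: 10.78
tool_pos: [517.4, 164.2, 77.2]
eef_rot: [[-0.023, 1.0, -0.001], [1.0, 0.023, 0.0], [0.0, -0.001, -1.0]]
force: [-0.8, -0.5, 0.6]
finger_gap: 43.8
finger_force: 0.0
```

```bash
python3 - <<'E'
from h import *
go((517.7,163,60.5),1.5)
E
```

```text
pos [517.36 164.22  77.17] yaw 1.2975660442129955 -> shift [-0.12  0.03  1.67] turn -0.003533139046319792 F [-0.81 -0.53  0.61] gap 43.77320472228654 0.0 t 10.7833
```

Call:
{"api": "send_rows", "payload": {"increments": "0.5 0 0 0.8 0; 0.5 0 0 1.4 0; 0.5 0 0 1.6 0; 0.5 0 0 1.6 0; 0.2 0 0 1.6 0; 0.2 0 0 1.6 0; 0.2 0 0 1.6 0; 0.2 0 0 1.6 0; 0.2 0 0 1.6 0; 0.2 0 0 1.6 0"}}

```text
t: 11.62
tool_pos: [517.2, 164.3, 61.4]
eef_rot: [[-0.023, 1.0, 0.0], [1.0, 0.023, -0.0], [-0.0, 0.0, -1.0]]
force: [-0.9, -1.0, 1.6]
finger_gap: 18.1
finger_force: 17.7
```

Call:
{"api": "send_rows", "payload": {"increments": "0.2 0 0 0 0; 0.2 0 0 0 0; 0.2 0 0 0 0"}}

```text
t: 11.87
tool_pos: [517.3, 164.4, 61.4]
eef_rot: [[-0.023, 1.0, 0.0], [1.0, 0.023, 0.0], [-0.0, 0.0, -1.0]]
force: [-0.9, -0.9, 3.1]
finger_gap: 18.1
finger_force: 18.1
```

Call:
{"api": "send_rows", "payload": {"increments": "0.203 0 0 0 0; 0.203 0 0 0 0; 0.203 0 0 0 0"}}

```text
t: 12.12
tool_pos: [517.2, 164.4, 61.3]
eef_rot: [[-0.023, 1.0, 0.0], [1.0, 0.023, 0.0], [0.0, 0.0, -1.0]]
force: [-1.5, 0.2, 4.1]
finger_gap: 18.1
finger_force: 13.2
```

Call:
{"api": "send_rows", "payload": {"increments": "0.207 0 0 0 0; 0.208 0 0 0 0; 0.208 0 0 -0.3 0; 0.208 0 0 -0.6 0; 0.208 0 0 -1 0; 0.208 0 0 -1.4 0; 0.208 0 0 -1.8 0; 0.208 0 0 -2.2 0; 0.208 0 0 -2.5 0; 0.208 0 0 -2.5 0"}}

```text
t: 12.95
tool_pos: [517.6, 164.4, 87.0]
eef_rot: [[-0.023, 1.0, 0.001], [1.0, 0.023, 0.0], [0.0, 0.001, -1.0]]
force: [0.1, 0.2, -0.3]
finger_gap: 18.3
finger_force: 5.9
```

```bash
python3 - <<'E'
from h import *
st=robot.get_state();print(st['wrist_torque'],st['force'])
s=snap('side'); P=cloud(s)
im=np.array(s['frame']);cv2.imwrite('pics/s4.png',cv2.resize(im[150:250,210:350,::-1],None,fx=5.5,fy=5.5,interpolation=cv2.INTER_CUBIC))
a=im.astype(int);pk=(a[...,0]-a[...,1]>10)&(a[...,2]-a[...,1]>5)&(abs(P[...,0]-518)<40)&(P[...,1]<220)&(P[...,1]>-120)&(P[...,2]>20)
v,u=np.nonzero(pk);print(len(u));p=P[pk]
for y0 in range(-110,220,15):
    q=p[abs(p[:,1]-y0)<7.5]
    if len(q):print(y0,len(q),np.median(q,0))
E
```

```text
[ 0.01 -0.06 -0.02] [ 0.07  0.19 -0.26]
0
```

View pics/s4.png

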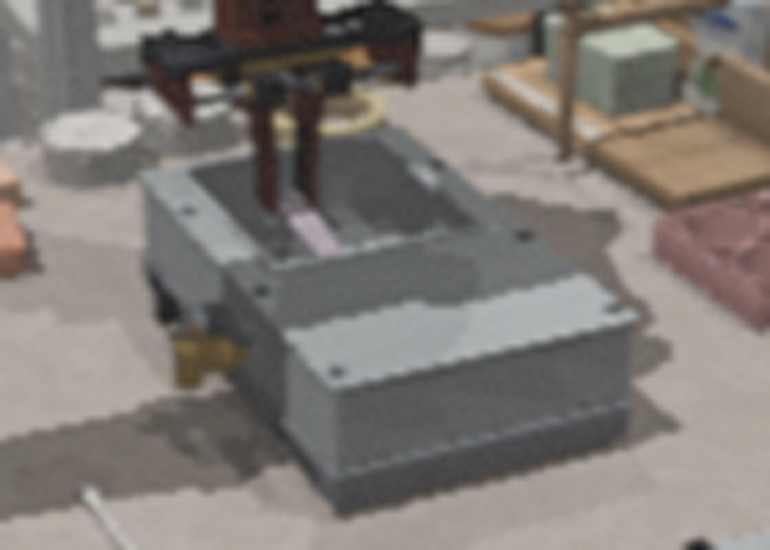

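The side crop shows the handle held between the fingers at crop (290,200)–(330,250). I'll measure its slope from depth.

```bash
cat > slope.py <<'E'
from h import *
import sys
def slope(s,lo=(470,40,20),hi=(560,200,300)):
    P=cloud(s);a=np.array(s['frame']).astype(int)
    inb=np.all((P>lo)&(P<hi),-1)
    pk=inb&(a[...,0]-a[...,1]>5)&(a[...,2]-a[...,1]>2)&(a.sum(2)>380)
    return P[pk],pk
E
python3 - <<'E'
from h import *
s=dict(np.load('/tmp/side.npz'));P=cloud(s);a=np.array(s['frame'])
for v in range(186,197):
    u=int(round(263.5+(v-186)*.72)); print(v,u,a[v,u-1:u+3].tolist(),np.nanmedian(P[v,u:u+3],0))
E
```

```text
186 264 [[104, 98, 104], [103, 97, 100], [83, 75, 77], [62, 51, 50]] [527.62 154.16  72.72]
187 264 [[108, 102, 107], [107, 101, 106], [97, 89, 92], [80, 73, 74]] [525.44 148.85  71.37]
188 265 [[121, 114, 120], [125, 117, 123], [127, 119, 124], [106, 101, 104]] [551.53 197.48  41.45]
189 266 [[169, 160, 166], [176, 168, 173], [156, 149, 154], [109, 107, 110]] [551.35 192.91  39.2 ]
190 266 [[175, 165, 172], [176, 167, 173], [174, 166, 173], [146, 141, 146]] [523.51 125.14  69.96]
191 267 [[169, 160, 166], [173, 164, 171], [165, 158, 164], [132, 127, 132]] [526.21 122.37  66.68]
192 268 [[171, 162, 168], [172, 164, 170], [159, 151, 157], [129, 127, 129]] [524.21 113.23  67.44]
193 269 [[172, 163, 170], [173, 165, 172], [156, 150, 155], [128, 124, 128]] [548.75 155.08  39.4 ]
194 269 [[176, 166, 173], [175, 166, 173], [173, 165, 172], [147, 141, 147]] [524.01  99.15  65.72]
195 270 [[170, 162, 168], [169, 160, 168], [161, 154, 160], [154, 153, 157]] [524.08  90.47  65.76]
196 271 [[139, 134, 138], [135, 132, 136], [128, 129, 131], [119, 123, 124]] [503.17  31.93  92.32]
```

It pivots in the light grip with its tip still on the floor: slope is about 6°, against 5.7° expected. Continuing the lift so the handle clears the far lip.

Call:
{"api": "send_rows", "payload": {"increments": "0.208 0 0 -0.3 0; 0.208 0.1 0 -0.7 0; 0.208 0.3 0 -1.2 0; 0.208 0.5 0 -1.7 0; 0.208 0.7 0 -2.2 0; 0.208 0.9 0 -2.7 0; 0.208 1.1 0 -3.2 0; 0.208 1.2 0 -3.6 0; 0.208 1.2 0 -3.6 0"}}

```text
t: 13.75
tool_pos: [517.3, 177.0, 123.2]
eef_rot: [[-0.023, 1.0, 0.001], [1.0, 0.023, 0.001], [0.001, 0.001, -1.0]]
force: [0.3, 0.4, -0.2]
finger_gap: 18.2
finger_force: 5.9
```

```bash
cat > sl.py <<'E'
from slope import *
st=robot.get_state();y,z=st['tool_pos'][1:]
s=snap('side'); p,pk=slope(s,(490,35,45),(550,y-10,z+20))
print(st['tool_pos'],st['force'],st['finger_gap'],st['finger_force'],'expect deg',np.degrees(np.arcsin((z-61)/258)))
if len(p)>5:
    f=cv2.fitLine(p.astype(np.float32),cv2.DIST_HUBER,0,.01,.01).ravel();print(len(p),'slope',np.degrees(np.arctan(f[2]/f[1])),'yaw',np.degrees(np.arctan(-f[0]/f[1])),f[3:],p.min(0),p.max(0))
E
python3 sl.py
```

```text
[517.31 177.   123.19] [ 0.31  0.38 -0.19] 18.185288327179137 5.871494629100198 expect deg 13.949204371012774
66 slope 13.653471 yaw 0.42833644 [517.57 112.64  93.15] [509.3   74.19  81.35] [526.81 152.72 104.54]
```

Call:
{"api": "send_rows", "payload": {"increments": "0.208 0.4 0 -0.4 0; 0.208 1 0 -1 0; 0.208 1.6 0 -1.7 0; 0.208 2.2 0 -2.3 0; 0.208 2.5 0 -2.8 0; 0.208 2.6 0 -3.5 0; 0.208 2.7 0 -4.2 0; 0.208 2.8 0 -4.9 0; 0.208 3 0 -5.6 0; 0.208 3.1 0 -6.2 0"}}

```text
t: 14.63
tool_pos: [516.3, 207.4, 185.1]
eef_rot: [[-0.023, 1.0, 0.0], [1.0, 0.023, 0.0], [0.0, 0.0, -1.0]]
force: [-0.0, -0.4, -1.2]
finger_gap: 18.5
finger_force: 5.4
```

```bash
python3 sl.py
```

```text
[516.28 207.39 185.08] [-0.   -0.4  -1.21] 18.529157016600116 5.417119942285353 expect deg 28.745711332567684
103 slope 29.858898 yaw 0.865188 [516.93 134.27 131.55] [507.6   83.54 101.52] [526.92 185.17 162.59]
```

Call:
{"api": "send_rows", "payload": {"increments": "0.208 0 0 -0.5 0; 0.208 0 0 -1.2 0; 0.208 0.1 0 -1.9 0; 0.208 0.2 0 -2.6 0; 0.208 0.3 0 -3.3 0; 0.208 0.4 0 -4 0; 0.2 0.4 0 -4.2 0; 0.1 0.4 0 -4.2 0; 0 0.4 0 -4.2 0; 0 0.4 0 -4.2 0"}}

```text
t: 15.52
tool_pos: [515.8, 211.1, 225.8]
eef_rot: [[-0.023, 1.0, -0.001], [1.0, 0.023, -0.0], [-0.0, -0.001, -1.0]]
force: [-0.4, 0.5, -0.3]
finger_gap: 17.4
finger_force: 30.0
```

```bash
python3 sl.py
```

```text
[515.83 211.08 225.77] [-0.43  0.46 -0.28] 17.377528133645303 29.999780519865453 expect deg 39.689547289927845
136 slope 41.013195 yaw 1.0999509 [516.73 136.56 149.21] [507.33  84.59 103.69] [525.86 190.68 195.39]
```

Call:
{"api": "send_rows", "payload": {"increments": "0 0.5 0 -0.4 0; 0 1.2 0 -1 0; 0 1.9 0 -1.6 0; 0 2.7 0 -2.3 0; 0 3.5 0 -3 0; 0 4.3 0 -3.7 0; 0 5 0 -4.5 0; 0 5.7 0 -5.4 0; 0 6.4 0 -6.3 0; 0 7 0 -7.2 0"}}

```text
t: 16.4
tool_pos: [514.4, 282.2, 299.2]
eef_rot: [[-0.023, 1.0, 0.0], [1.0, 0.023, 0.0], [0.0, 0.0, -1.0]]
force: [0.9, 1.0, -0.8]
finger_gap: 17.6
finger_force: 30.0
```

```bash
python3 sl.py
```

```text
[514.38 282.18 299.22] [ 0.91  1.02 -0.75] 17.632944748020176 29.99983669258654 expect deg 67.42078256835177
176 slope 41.96985 yaw -3.832203 [513.36 197.74 212.31] [496.53 107.67 127.4 ] [534.11 264.71 267.12]
```

Call:
{"api": "send_rows", "payload": {"increments": "0 0.4 0 -0.8 0; 0 0.8 0 -1.6 0; 0 1.2 0 -2.3 0; 0 1.5 0 -2.9 0; 0 1.5 0 -3.1 0; 0 1.5 0 -3.1 0; 0 1.5 0 -3.1 0; 0 1.5 0 -3.1 0; 0 1.5 0 -3.1 0; 0 1.5 0 -3.1 0"}}

```text
t: 17.28
tool_pos: [514.0, 295.9, 328.8]
eef_rot: [[-0.023, 1.0, -0.001], [1.0, 0.023, -0.0], [-0.0, -0.001, -1.0]]
force: [0.3, -0.6, -1.2]
finger_gap: 17.2
finger_force: 30.0
```

```bash
python3 sl.py; python3 - <<'E'
from slope import *
s=dict(np.load('/tmp/side.npz'));p,pk=slope(s,(470,0,100),(560,400,400))
i=np.argsort(p[:,2])[:25];print(p[i][::3],p[:,1].min())
a=np.array(s['frame']);cv2.imwrite('pics/s5.png',cv2.resize(a[80:260,200:380,::-1],None,fx=3.3,fy=3.3,interpolation=cv2.INTER_CUBIC))
E
```

```text
[514.03 295.95 328.79] [ 0.32 -0.6  -1.17] 17.223427205537895 29.999799190554768 expect deg nan
186 slope 42.013153 yaw -5.6196456 [512.44 204.23 235.59] [496.11 108.76 149.85] [533.09 275.4  297.16]
[[499.27 108.76 149.85]
 [505.96 116.04 153.39]
 [501.98 115.33 154.3 ]
 [500.48 120.58 159.97]
 [500.42 129.56 164.04]
 [496.56 138.38 168.83]
 [498.52 133.58 173.94]
 [496.67 147.49 180.31]
 [499.29 153.95 185.02]] 108.76457671413174sl.py:4: RuntimeWarning: invalid value encountered in arcsin
  print(st['tool_pos'],st['force'],st['finger_gap'],st['finger_force'],'expect deg',np.degrees(np.arcsin((z-61)/258)))
```

View pics/s5.png

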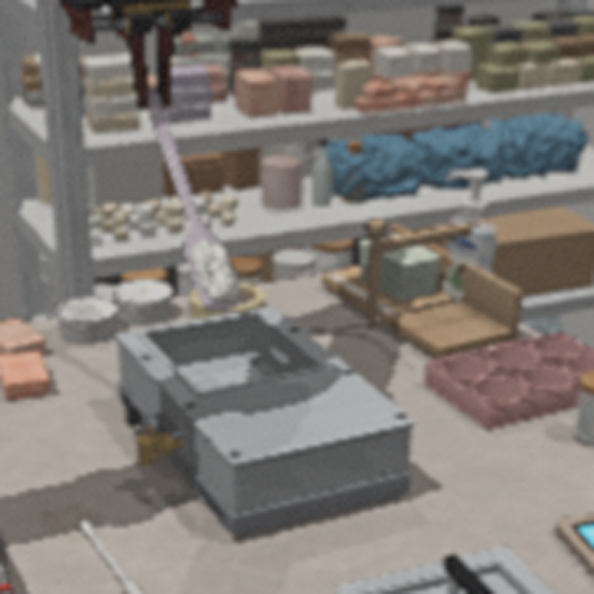

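The side crop shows the spatula held clear, with its blade end at about y=105, z≈145, over the hatch. The lid's bar is visible on the rest. The slope held steady at 42° between the last two readings.

```bash
python3 - <<'E'
from h import *
print(robot.close_job())
E
```

```text
the job is handed in; nothing more can be done
None
```

The job is handed in at about 17 s of the 61 s allowed: the lid sits level on the rest, centred within about 2 mm, and the spatula is held still, about 5 cm above the hatch with its blade end over the opening.

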